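# Hang the amber shield leaf on its hinge post

### The job

Lift the orange-amber light-shield leaf and hang it on the hinge post: both of its brass knuckles go down over the two upright pintle pins at once, until they sit fully home on the shoulders. Let go and leave it hanging upright and still; leave the green leaf standing where it is.

Things in the scene. Friction and masses are not known exactly. Their poses are not given: they have to be found in the camera images.
- amber_leaf: Loose leaf 166 mm tall, 0.2 kg: orange panel, aluminium frame, standing on a foot 46 mm wide (y). Two brass knuckles at its +x end, 16 mm high, 32 mm wide; holes 26 mm wide at the bottom, 18 at the top; undersides at z = 0 and +100 mm. Origin: knuckle axis at the lower underside, 20 mm above the foot's underside; z up. Panel (10 mm thick) spans x = -29 to -141 mm.
- amber_grip (a point): Centre of the black grip tab on top of the amber leaf, over its centre of mass: 76 mm from the knuckle axis on the leaf's -x side, 133 mm above the leaf's origin. The tab is 36 mm long (x), 14 mm thick (y) and stands 26 mm above the frame: pinch it across its thickness from above. Axes as the leaf's.
- hinge_post: Fixed, blue base. Two steel pins point up on one axis from 34 mm shoulders, tops at z = 0 and +100 mm; 24 mm tall, 15 wide, tips tapered to 5. Origin: pin axis, top of lower shoulder, 40 mm above worktop. Arms (8 mm) run to a column at x = +58 mm. Leaf hangs to -x, free to swing. Bring it level from -x with its origin about 50 mm above this (27 to 72 clears the upper arm), then lower it.
- green_leaf: Loose bystander: a leaf of the same make and size but with a green panel, also standing on its foot, 166 mm tall; origin and axes as on the amber leaf. It must stay where it stands.

How it is judged:
By the outcome, as a careful person would: the job done as asked, in the order asked, and still so for the second after the job is handed in, with the robot touching nothing.
It also fails if it takes over 48 s, if anything falls off the work surface, if the arm or the gripper's body presses on something with over 40 N, if the wrist force passes 120 N, or if a joint passes its speed limit or range.

### The arm

A 6-joint arm with a two-finger parallel gripper is mounted at the origin on a cart in front of the work surface, level with it; the furniture and walls round the work are solid. World frame = base frame: x ahead of the robot, y to its left, z up, the work surface at z = 0. Lengths are in m, angles in rad, forces in N, time in s.
With the tool pointing down it reaches from about 0.375 to 0.975 m from the base axis. Payload 3.8 kg.
Tool frame: the origin (TCP) lies on the centre line of the jaws, within the pads' length; the fingertips stand 17 mm ahead of it and the grasp point (between the pads) lies 2 mm behind it (bot.tip_extent is the distance from the TCP to the fingertips, in m); z points along the fingers, y is the line along which they close (so a half turn about z gives the same grasp; the last joint's range is limited). The gripper opens to 85 mm and grips with 20 to 120 N. Pads are 22 mm wide; open, the fingers measure 114 mm over their backs; the gripper's body (76 mm by 85 mm) begins 54 mm behind the grasp point. The pads swing forward as they close: fully open they stand 13 mm farther back than shut.
Start: joints at [-1.23, 0.264, 1.604, -0, 1.274, -0.037], TCP at [0.249, -0.627, 0.226] pointing down, gripper open.
Joint ranges: [-2.63, 2.63], [-0.94, 2.18], [0.31, 2.57], [-1.31, 4.45], [0, 2.66], [-2.55, 2.55]. Speed limits (rad/s): [2.57, 2.57, 3.14, 3.14, 3.14, 3.14].

### API

Orientations are given as a rotation vector (axis times angle).
In Python, from workcell import readout, read_camera, finish_job, bot gives the robot as it stands.
- The arm moves only by the tool jog_arm, never from a script. Its argument "deltas" is one flat list of numbers, 7 for each row, row after row: the shift along the tool's x, y, z in m, then the turn, a rotation vector about the tool's x, y, z in degrees, then the gripper command: -1 is shut, 1 is fully open, values between are in proportion. A call has 1 to 8 rows; each row is the pose to reach, as a shift and turn from the pose commanded when the call began, along the tool's axes at that moment; what a row does not reach only later rows make up. A row lasts 1/10 s, in which the tool goes at most 50 mm and 8.59 degrees, less where a joint would pass 70% of its speed; a pose out of reach is approached as far as the arm can. A call with a gripper value outside its range is refused whole. The fingers move at their own pace and stop on an object; "squeeze" is the grip in N (left out, the last holds). Time passes only in rows, so rows that repeat a pose let the fingers close. It gives the time, the measured TCP pose, the force, the opening and the grip force at its end, in the units of the state.
- readout.read_state(): the state, without advancing time (a new reading comes with each control period).
- read_camera(name): name is "scene" or "top"; returns a dict with "color" (400x640x3 uint8, blue, green, red), "fx", "fy", "cx", "cy" (pixels), "origin" and "attitude" of the camera in the world. Camera axes: x right, y down, z forward; pixel columns grow to the right and rows downward; lengths in m; the calibration is good to about 2 mm. A picture is of the moment at which its call begins. There is no depth.
- finish_job(): hands the job in; it is judged then, once.
The state is a dict: "time": time; "q": joint angles; "joint_vel": joint speeds; "joint_torque": joint torques, N m; "tool_pos": TCP position; "tcp_rot": TCP orientation; "wrist_force": force on the tool from outside, world axes, zero at the start; "torque": the same for the moment, N m; "width": opening from 0.0 (shut) to 1.0 (fully open); "grip_force": force on a finger pad.
Only numpy, scipy, OpenCV 4.12 (cv2) and the standard library are available. Lean on these libraries where they do the work, as an engineer would, in place of code of your own. Each camera call takes 0.05 s, during which the arm holds its last target. There are 200 camera calls.

## Working session

There is one attempt and no reset: what is moved stays moved. The work goes in short steps, Python scripts to look and compute and a tool call to move; the robot and the scene stay as the last step left them, time stands still between calls to the robot, and variables do not carry over. Pictures are saved under pics/ and viewed, at most 10 in all, crops included, and the job is handed in when it is done.

Besides the shell and the picture viewer there is one more tool, called after "Request:" by a JSON object that holds its "name" and its "arguments". jog_arm: Moves the arm, as the interface text tells. Its arguments: {"type":"object","properties":{"deltas":{"type":"array"},"squeeze":{"type":"number"}},"required":["deltas"]}

```bash
ls; mkdir -p pics
python3 - <<'E'
from workcell import readout, read_camera, bot
import cv2
for n in("scene","top"):
    c=read_camera(n); cv2.imwrite(f"pics/{n}0.png",c["color"]); print(n,c["fx"],c["fy"],c["cx"],c["cy"],c["origin"],c["attitude"])
s=readout.read_state(); print(s)
E
```

```text
pics
scene 462.71528364271126 462.71528364271126 321.47568899272994 211.95686285907496 [0.12237181 0.79358825 0.88153363] [-0.5678706   2.62665906 -1.21060015]
top 401.72546532686306 401.72546532686306 322.23448448988194 193.5479671734047 [0.3358593  0.00738935 1.17522069] [-2.14901038  2.12193614 -0.20858314]
{'time': 0.1, 'q': array([-1.22988504e+00,  2.64663807e-01,  1.60525230e+00,  1.31238150e-05,
        1.27366344e+00, -3.68889876e-02]), 'joint_vel': array([-0.0008483 ,  0.00113142, -0.00166443,  0.00032928,  0.00029883,
       -0.0011919 ]), 'joint_torque': array([ 2.24060141e-04, -5.16708112e+01, -3.68589342e+01,  4.88470448e-06,
        6.30678929e-03, -1.31876308e-05]), 'tool_pos': array([ 0.24877908, -0.62676826,  0.22488792]), 'tcp_rot': array([-3.08377819e+00, -5.89549124e-01,  4.52839538e-04]), 'wrist_force': array([-0.27532518,  0.50091702, -0.28514314]), 'torque': array([-0.00527567,  0.00025206, -0.00938857]), 'grip_force': 0.0, 'width': 0.9972633944265465}
```

View pics/scene0.png

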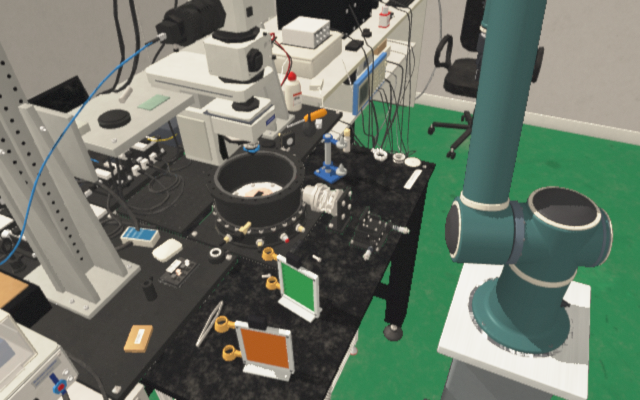

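View pics/top0.png

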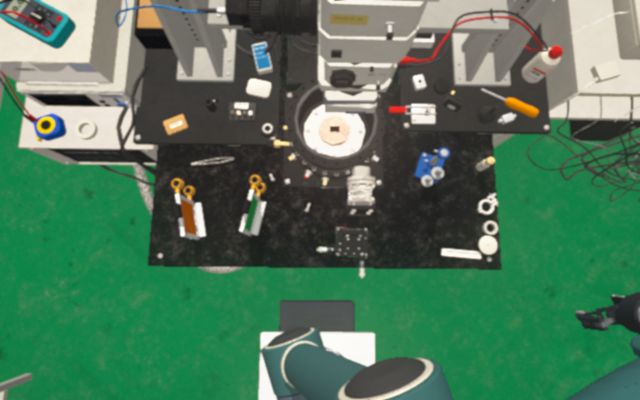

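The scene view shows the amber leaf near (262,348), the green one at (297,287), and the hinge post at (330,165). In the top view they are at (188,210), (254,207) and (432,165). I'll enlarge those areas.

Run:
```python
import cv2,numpy as np
s=cv2.imread("pics/scene0.png");t=cv2.imread("pics/top0.png")
def cr(i,x,y,w=80,h=60): return cv2.resize(i[y:y+h,x:x+w],(400,300),interpolation=cv2.INTER_CUBIC)
m=np.vstack([np.hstack([cr(s,210,305,100,75),cr(s,290,125)]),np.hstack([cr(t,150,175),cr(t,395,135)])])
cv2.imwrite("pics/m0.png",m)
```

```text
(no output)
```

View pics/m0.png

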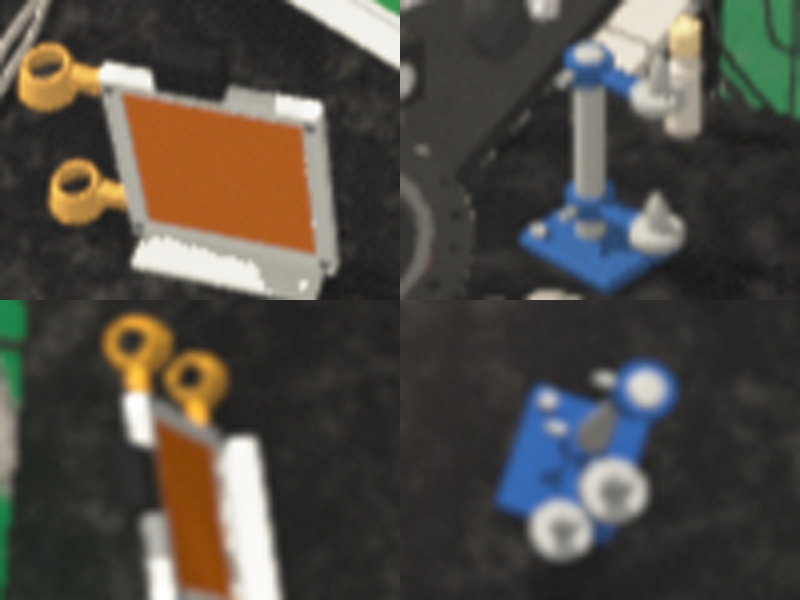

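The enlargements show the amber knuckle rings and the post's two shoulders, pins and column cap clearly. I'll triangulate from those.

```bash
cat > h.py <<'E'
import numpy as np,cv2
from scipy.spatial.transform import Rotation as R
from scipy.optimize import least_squares
from workcell import readout, read_camera, finish_job, bot
def ray(c,uv):
    d=np.array([(uv[0]-c["cx"])/c["fx"],(uv[1]-c["cy"])/c["fy"],1]); return np.array(c["origin"]),R.from_rotvec(c["attitude"]).as_matrix()@d
def plane(c,uv,z):
    o,d=ray(c,uv); return o+d*(z-o[2])/d[2]
def tri(*obs):
    A=np.zeros((3,3));b=np.zeros(3);P=[]
    for c,uv in obs:
        o,d=ray(c,uv);d=d/np.linalg.norm(d);M=np.eye(3)-np.outer(d,d);A+=M;b+=M@o;P.append((M,o))
    x=np.linalg.solve(A,b);return x,[round(1e3*np.linalg.norm(M@(x-o)),1) for M,o in P]
def proj(c,X):
    p=R.from_rotvec(c["attitude"]).as_matrix().T@(np.array(X)-c["origin"]);return np.array([c["fx"]*p[0]/p[2]+c["cx"],c["fy"]*p[1]/p[2]+c["cy"]])
def blob(img,lo,hi,roi):
    x,y,w,h=roi;m=cv2.inRange(cv2.cvtColor(img[y:y+h,x:x+w],cv2.COLOR_BGR2HSV),lo,hi)
    n,_,st,ce=cv2.connectedComponentsWithStats(m);return [(st[i][4],ce[i]+[x,y]) for i in np.argsort(-st[1:,4])+1][:4]
E
python3 - <<'E'
from h import *
np.set_printoptions(precision=4,suppress=True)
s=read_camera("scene");t=read_camera("top")
f=lambda off,k,p:((np.array(p)+.5)/k-.5+off)
S=lambda p:f(np.array([210,305]),4,p);T=lambda p:f(np.array([150,175]),5,p)
SP=lambda p:f(np.array([290,125]),5,p);TP=lambda p:f(np.array([395,135]),5,p)
for n,z,a,b in [("ku",.136,S((48,65)),T((137,44))),("kl",.036,S((77,180)),T((196,80))),
 ("su",.14,SP((255,97)),TP((212,190))),("sl",.04,SP((257,232)),TP((162,230))),("cap",.16,SP((188,55)),TP((245,88)))]:
    print(n,plane(s,a,z),plane(t,b,z),tri((s,a),(t,b)))
for nm,c,roi in (("s",s,(225,310,90,75)),("t",t,(150,175,60,65))): print(nm,blob(c["color"],(5,200,80),(14,255,255),roi))
a=blob(s["color"],(5,200,80),(14,255,255),(225,310,90,75))[0][1];b=blob(t["color"],(5,200,80),(14,255,255),(150,175,60,65))[0][1]
print("panel",tri((s,a),(t,b)))
a=blob(s["color"],(45,120,60),(75,255,255),(275,255,50,65))[0][1];b=blob(t["color"],(45,120,60),(75,255,255),(235,170,40,70))[0]
print("green",a,b,tri((s,a),(t,b[1])))
E
```

```text
ku [0.5419 0.3787 0.136 ] [0.5449 0.3726 0.136 ] (array([0.546 , 0.3749, 0.1291]), [np.float64(0.3), np.float64(0.3)])
kl [0.5426 0.3781 0.036 ] [0.5444 0.3726 0.036 ] (array([0.5458, 0.3748, 0.0293]), [np.float64(0.1), np.float64(0.1)])
su [ 0.5786 -0.3033  0.14  ] [ 0.5835 -0.3131  0.14  ] (array([ 0.5847, -0.3159,  0.1314]), [np.float64(0.8), np.float64(0.8)])
sl [ 0.5772 -0.3061  0.04  ] [ 0.5831 -0.3139  0.04  ] (array([ 0.5833, -0.3167,  0.0318]), [np.float64(1.7), np.float64(1.7)])
cap [ 0.6214 -0.301   0.16  ] [ 0.634  -0.3265  0.16  ] (array([ 0.6386, -0.3342,  0.138 ]), [np.float64(1.9), np.float64(1.9)])
s [(np.int32(1136), array([265.0819, 347.8257]))]
t [(np.int32(237), array([188.0591, 217.3291]))]
panel (array([0.4633, 0.3594, 0.0664]), [np.float64(0.6), np.float64(0.6)])
green [297.6414 286.1456] (np.int32(149), array([250.745 , 213.1946])) (array([0.477 , 0.1875, 0.0663]), [np.float64(0.7), np.float64(0.7)])
```

```bash
cat >> h.py <<'E'
def delta(x,y,z,yaw,st=None):
    "tool pointing down, tool x at azimuth yaw deg"
    s=st or readout.read_state();R0=R.from_rotvec(s["tcp_rot"]);c=np.radians(yaw)
    Rt=R.from_matrix(np.array([[np.cos(c),np.sin(c),0],[np.sin(c),-np.cos(c),0],[0,0,-1]]))
    d=R0.inv().apply(np.array([x,y,z])-s["tool_pos"]);r=np.degrees((R0.inv()*Rt).as_rotvec());print("delta",np.round(d,4),np.round(r,2))
E
python3 - <<'E'
from h import *
s=read_camera("scene");t=read_camera("top")
f=lambda off,k,p:((np.array(p)+.5)/k-.5+off)
print("tab",plane(s,f(np.array([210,305]),4,(190,70)),.153),plane(t,f(np.array([150,175]),5,(140,178)),.153))
delta(.45,0,.36,10.5)
delta(.469,.361,.26,10.5,dict(tcp_rot=R.from_matrix(np.array([[np.cos(.1833),np.sin(.1833),0],[np.sin(.1833),-np.cos(.1833),0],[0,0,-1]])).as_rotvec(),tool_pos=np.array([.45,0,.36])))
E
```

```text
tab [0.46868942 0.36277495 0.153     ] [0.47179699 0.35993127 0.153     ]
delta [ 0.4182 -0.5089 -0.134 ] [-0.05  0.   11.14]
delta [ 0.0845 -0.3515  0.1   ] [-0. -0.  0.]
```

Request:
{"name": "jog_arm", "arguments": {"deltas": [0,0,-0.05,0,0,0,1,0.02,-0.02,-0.1,0,0,2,1,0.05,-0.06,-0.134,0,0,4,1,0.08,-0.1,-0.134,0,0,6,1,0.11,-0.14,-0.134,0,0,8,1,0.14,-0.17,-0.134,0,0,10,1,0.17,-0.21,-0.134,0,0,11.1,1,0.2,-0.245,-0.134,0,0,11.1,1]}}

```text
time: 1.1
tool_pos: [0.3437, -0.3266, 0.3603]
tcp_rot: [3.128, 0.287, 0.001]
wrist_force: [1.6, -0.4, -0.7]
width: 1.002
grip_force: 0.0
```

Request:
{"name": "jog_arm", "arguments": {"deltas": [0.03,-0.036,0,0,0,0,1,0.06,-0.072,0,0,0,0,1,0.09,-0.108,0,0,0,0,1,0.12,-0.144,0,0,0,0,1,0.15,-0.18,0,0,0,0,1,0.18,-0.216,0,0,0,0,1,0.218,-0.264,0,0,0,0,1,0.218,-0.264,0,0,0,0,1]}}

```text
time: 1.9
tool_pos: [0.5109, -0.0249, 0.3598]
tcp_rot: [-3.126, -0.296, -0.001]
wrist_force: [0.2, -0.1, -0.2]
width: 1.004
grip_force: 0.0
```

Request:
{"name": "jog_arm", "arguments": {"deltas": [0.01,-0.045,0,0,0,0,1,0.02,-0.09,0,0,0,0,1,0.03,-0.135,0,0,0,0,1,0.045,-0.18,0,0,0,0,1,0.055,-0.225,0,0,0,0,1,0.065,-0.27,0.02,0,0,0,1,0.075,-0.315,0.05,0,0,0,1,0.0845,-0.3515,0.08,0,0,0,1]}}

```text
time: 2.7
tool_pos: [0.5287, 0.3309, 0.2827]
tcp_rot: [-3.127, -0.289, -0.004]
wrist_force: [-0.4, -0.6, 0.3]
width: 0.999
grip_force: 0.0
```

Run:
```python
from h import *
s=readout.read_state();print(s["tool_pos"],s["tcp_rot"],s["wrist_force"],s["time"],s["q"])
delta(.470,.361,.162,10.5)
a=read_camera("scene");t=read_camera("top")
cr=lambda i,x,y:cv2.resize(i[y:y+120,x:x+80],(400,600),interpolation=cv2.INTER_CUBIC)
cv2.imwrite("pics/g1.png",np.hstack([cr(a["color"],220,260),cr(t["color"],140,150)]))
for n in (.165,):
  print(proj(a,s["tool_pos"]),proj(t,s["tool_pos"]))
```

```text
[0.52870466 0.33088691 0.28266641] [-3.12746934 -0.28910421 -0.00426345] [-0.41296068 -0.59706838  0.30980661] 2.7 [ 5.19505252e-01  1.36473363e-01  1.65169183e+00 -4.19596353e-04
  1.35063082e+00  1.90603597e+00]
delta [-0.0525 -0.0403  0.1205] [-0.03 -0.16  0.06]
[230.14733296 254.13029579] [173.08663971 177.56589691]
```

View pics/g1.png

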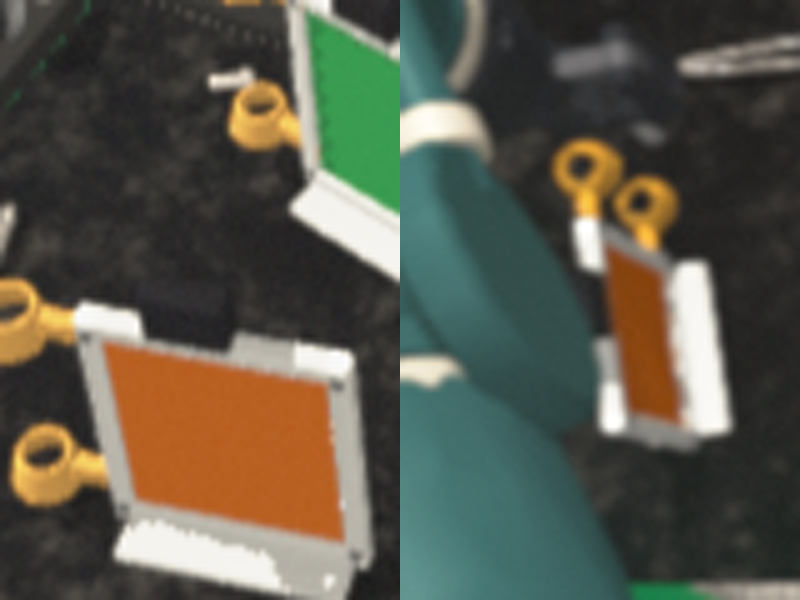

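The gripper is above and in front of the leaf; the amber knuckles sit at about (180,170) in the crop, as estimated. Next: move over the tab, check the pose, then descend.

Request:
{"name": "jog_arm", "arguments": {"deltas": [-0.025,-0.02,0,0,0,0,1,-0.0525,-0.04,0,0,0,0,1,-0.0525,-0.04,0.02,0,0,0,1,-0.0525,-0.04,0.03,0,0,0,1,-0.0525,-0.04,0.03,0,0,0,1,-0.0525,-0.04,0.03,0,0,0,1]}}

```text
time: 3.4
tool_pos: [0.4699, 0.358, 0.2524]
tcp_rot: [3.128, 0.287, -0.0]
wrist_force: [-0.1, 0.4, -1.2]
width: 0.999
grip_force: 0.0
```

Run:
```python
from h import *
s=readout.read_state();print(s["tool_pos"],s["wrist_force"],s["time"])
delta(.470,.361,.162,10.5)
a=read_camera("scene");t=read_camera("top")
cr=lambda i,x,y:cv2.resize(i[y:y+120,x:x+80],(400,600),interpolation=cv2.INTER_CUBIC)
cv2.imwrite("pics/g2.png",np.hstack([cr(a["color"],220,240),cr(t["color"],140,150)]))
tip=s["tool_pos"]-[0,0,.017]
print(proj(a,tip)-[220,240],proj(t,tip)-[140,150])
```

```text
[0.46991911 0.35803043 0.25239003] [-0.12568805  0.38518566 -1.16918451] 3.4
delta [ 0.0006 -0.0029  0.0904] [ 0.02  0.   -0.03]
[33.07689671 52.02294879] [26.53792832 56.21513289]
```

View pics/g2.png

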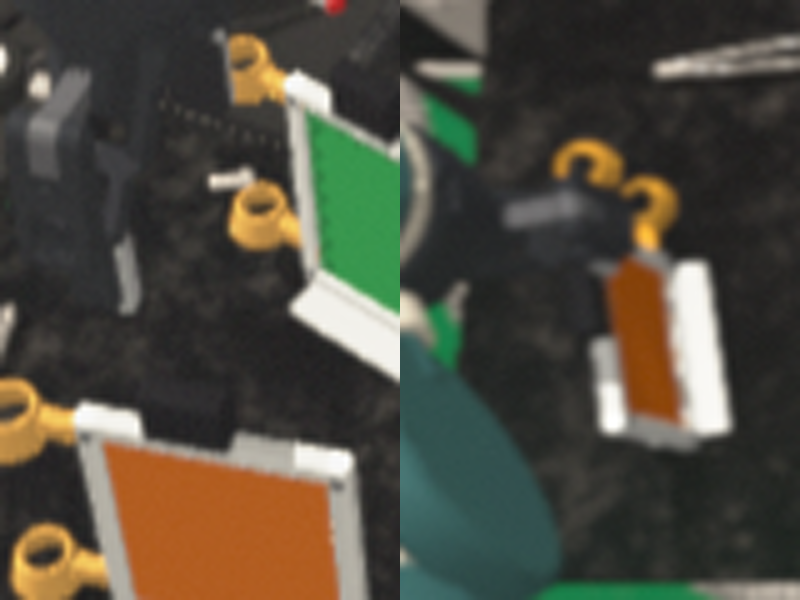

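The fingers straddle the tab, with the near fingertip at about (125,300) in the crop and the far one near (230,90). I'll go lower for a clearer comparison with the tab.

Request:
{"name": "jog_arm", "arguments": {"deltas": [0,-0.003,0.02,0,0,0,1,0,-0.003,0.045,0,0,0,1,0,-0.003,0.055,0,0,0,1,0,-0.003,0.055,0,0,0,1,0,-0.003,0.055,0,0,0,1]}}

```text
time: 4.0
tool_pos: [0.4693, 0.3621, 0.198]
tcp_rot: [-3.128, -0.288, -0.001]
wrist_force: [-0.1, -1.0, 0.8]
width: 0.999
grip_force: 0.0
```

Run:
```python
from h import *
s=readout.read_state();print(s["tool_pos"],s["wrist_force"],s["time"])
a=read_camera("scene");t=read_camera("top")
def cr(i,x,y):
    i=cv2.resize(i[y:y+100,x:x+66],(400,600),interpolation=cv2.INTER_CUBIC);return np.uint8(255*(i/255.)**.5)
g=np.hstack([cr(a["color"],225,270),cr(t["color"],145,150)])
k=400/66
ax=np.array([np.cos(np.radians(10.5)),np.sin(np.radians(10.5)),0]);ay=np.array([-ax[1],ax[0],0])
for yy in(-.042,0,.042):
  p=s["tool_pos"]-[0,0,.004]+yy*ay
  for c,o,dx in((a,(225,270),0),(t,(145,150),400)):
    q=(proj(c,p)-o)*k; cv2.circle(g,(int(q[0]+dx),int(q[1])),3,(0,0,255),-1)
cv2.imwrite("pics/g3.png",g)
```

```text
[0.46929344 0.36207112 0.19804521] [-0.13971742 -1.01917385  0.84113101] 4.0
```

View pics/g3.png

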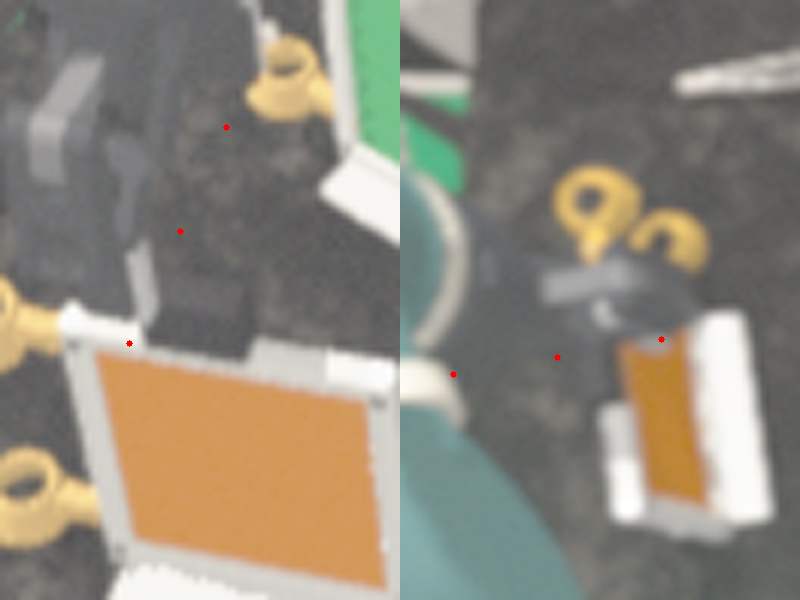

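The fingertip positions match the projected dots: far tip at (655,340) in the top crop, near tip at (145,322) in the scene crop. The tab, at about (205,290), lies between the fingers. I'll descend and grip.

Request:
{"name": "jog_arm", "arguments": {"deltas": [-0.001,0.001,0.012,0,0,0,1,-0.002,0.001,0.024,0,0,0,1,-0.002,0.001,0.036,0,0,0,1,-0.002,0.001,0.036,0,0,0,1,-0.002,0.001,0.036,0,0,0,0,-0.002,0.001,0.036,0,0,0,-0.4,-0.002,0.001,0.036,0,0,0,-0.5,-0.002,0.001,0.036,0,0,0,-0.5], "squeeze": 40}}

```text
time: 4.9
tool_pos: [0.4673, 0.3608, 0.1618]
tcp_rot: [-3.128, -0.289, -0.002]
wrist_force: [-0.5, -0.8, 0.5]
width: 0.333
grip_force: 0.0
```

Request:
{"name": "jog_arm", "arguments": {"deltas": [0,0,0,0,0,0,-1,0,0,0,0,0,0,-1,0,0,0,0,0,0,-1,0,0,0,0,0,0,-1,0,0,0,0,0,0,-1,0,0,0,0,0,0,-1]}}

```text
time: 5.5
tool_pos: [0.4669, 0.3606, 0.1612]
tcp_rot: [3.128, 0.289, -0.0]
wrist_force: [0.2, -0.3, -0.6]
width: 0.0
grip_force: 0.0
```

The gripper shut on nothing, so the tab isn't between the pads. I'll look.

Run:
```python
from h import *
s=readout.read_state();print(s["tool_pos"],s["q"])
a=read_camera("scene");t=read_camera("top")
k=4
def cr(i,x,y):
    i=cv2.resize(i[y:y+150,x:x+100],(400,600),interpolation=cv2.INTER_CUBIC);return np.uint8(255*(i/255.)**.5)
g=np.hstack([cr(a["color"],210,240),cr(t["color"],130,120)])
for dz in(-.017,0,.052):
  p=s["tool_pos"]+[0,0,dz]
  for c,o,dx in((a,(210,240),0),(t,(130,120),400)):
    q=(proj(c,p)-o)*k; cv2.circle(g,(int(q[0]+dx),int(q[1])),3,(0,0,255),-1)
cv2.imwrite("pics/g4.png",g)
```

```text
[0.4669023  0.3605616  0.16116568] [ 6.15370651e-01  1.53589168e-01  1.85969783e+00 -1.43625812e-05
  1.12832196e+00  2.00207340e+00]
```

View pics/g4.png

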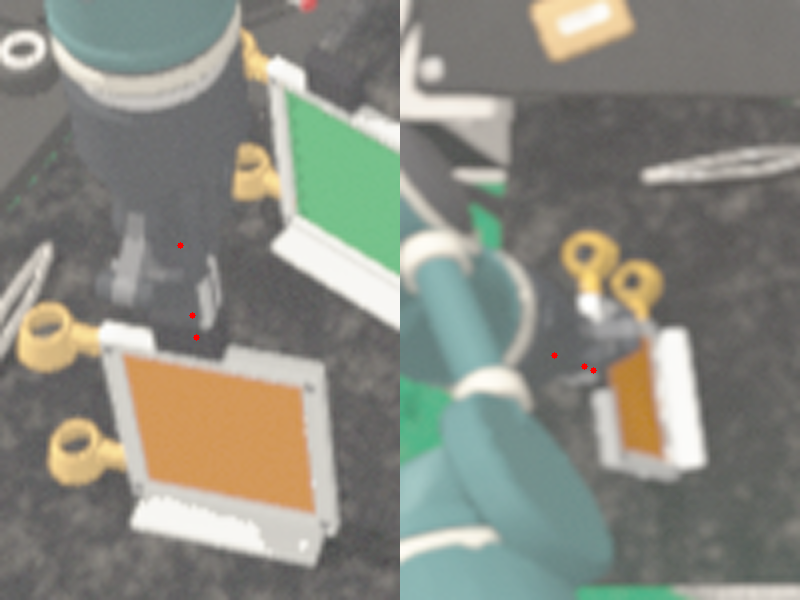

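The gripper seems to be at the tab in both views, with the light pad at (208,295) in the scene crop, yet it closed fully. One tighter enlargement, plus triangulation of those features, should show why.

Run:
```python
from h import *
s=readout.read_state();print(s["width"],s["grip_force"],s["wrist_force"])
a=read_camera("scene");t=read_camera("top")
cv2.imwrite("pics/raw_s.png",a["color"]);cv2.imwrite("pics/raw_t.png",t["color"])
S0=cv2.imread("pics/scene0.png");T0=cv2.imread("pics/top0.png")
def cr(i,x,y):
    i=cv2.resize(i[y:y+30,x:x+40],(400,300),interpolation=cv2.INTER_CUBIC);return np.uint8(255*(i/255.)**.4)
cv2.imwrite("pics/g5.png",np.vstack([np.hstack([cr(a["color"],238,303),cr(t["color"],165,195)]),np.hstack([cr(S0,238,303),cr(T0,165,195)])]))
print(tri((a,(242.5,297)),(t,(185.5,201))),tri((a,(263,321)),(t,(175,214.5))))
for p in ([.469,.361,.166],[.469,.361,.14]):print(proj(a,p)-[238,303],proj(t,p)-[165,195])
```

```text
-0.006951409320401882 0.0 [ 1.08827479 -0.19379127  0.34732064]
(array([0.50132047, 0.33750933, 0.17979776]), [np.float64(10.4), np.float64(10.4)]) (array([0.45767431, 0.36171305, 0.16197807]), [np.float64(2.0), np.float64(2.0)])
[18.7439098  14.17492906] [10.35098716 15.59111757]
[20.17020575 22.47900788] [13.79846409 16.9561402 ]
```

View pics/g5.png

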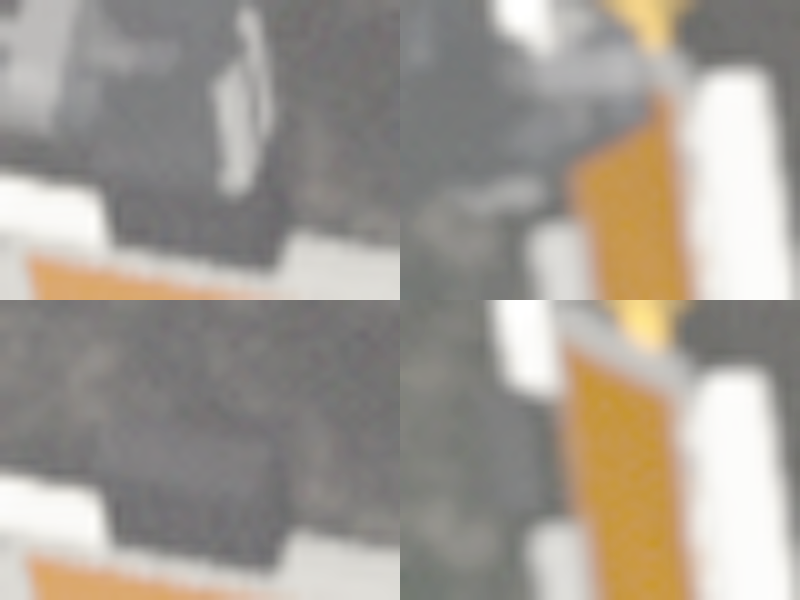

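The shut fingertips end at the tab's top edge, row 195 in the top-left crop, so they closed just above the tab. The real tip height is about 20 mm above what I assumed. I'll open, go lower and close again.

Run:
```python
from h import *
print(bot.tip_extent,[x for x in dir(bot) if x[0]!='_'])
```

```text
0.017 ['MotionError', 'tip_extent']
```

Request:
{"name": "jog_arm", "arguments": {"deltas": [0,0,0,0,0,0,1,0,0,0,0,0,0,1,0,0,0,0,0,0,1,0,0,0,0,0,0,1,0,0,0,0,0,0,1,0,0,0,0,0,0,1]}}

```text
time: 6.3
tool_pos: [0.4669, 0.3606, 0.1612]
tcp_rot: [-3.128, -0.289, 0.0]
wrist_force: [0.3, -0.2, 0.6]
width: 0.995
grip_force: 0.0
```

Request:
{"name": "jog_arm", "arguments": {"deltas": [-0.002,0,0.007,0,0,0,1,-0.002,0,0.014,0,0,0,1,-0.002,0,0.02,0,0,0,1,-0.002,0,0.02,0,0,0,0,-0.002,0,0.02,0,0,0,-0.4,-0.002,0,0.02,0,0,0,-0.5,-0.002,0,0.02,0,0,0,-0.6,-0.002,0,0.02,0,0,0,-0.6], "squeeze": 40}}

```text
time: 7.1
tool_pos: [0.4652, 0.3603, 0.1415]
tcp_rot: [-3.128, -0.289, -0.001]
wrist_force: [-0.2, 0.1, 0.1]
width: 0.199
grip_force: 0.0
```

Request:
{"name": "jog_arm", "arguments": {"deltas": [0,0,0,0,0,0,-1,0,0,0,0,0,0,-1,0,0,0,0,0,0,-1,0,0,0,0,0,0,-1]}}

```text
time: 7.5
tool_pos: [0.4652, 0.3605, 0.1416]
tcp_rot: [-3.128, -0.289, -0.001]
wrist_force: [-0.1, 1.8, 2.3]
width: 0.155
grip_force: 41.0
```

Gripped: opening 13 mm, 41 N. Now lift.

Request:
{"name": "jog_arm", "arguments": {"deltas": [0,0,-0.01,0,0,0,-1,0,0,-0.03,0,0,0,-1,0,0,-0.06,0,0,0,-1,0,0,-0.1,0,0,0,-1,0,0,-0.14,0,0,0,-1,0,0,-0.18,0,0,0,-1,0,0,-0.22,0,0,0,-1,0,0,-0.22,0,0,0,-1]}}

```text
time: 8.3
tool_pos: [0.4671, 0.3616, 0.3694]
tcp_rot: [-3.122, -0.288, -0.017]
wrist_force: [2.0, 0.5, -1.4]
width: 0.156
grip_force: 40.7
```

Run:
```python
from h import *
s=readout.read_state();print(s["tool_pos"],s["wrist_force"],s["torque"],s["grip_force"])
a=read_camera("scene");t=read_camera("top")
cv2.imwrite("pics/l_s.png",a["color"]);cv2.imwrite("pics/l_t.png",t["color"])
for nm,c in (("s",a),("t",t)): print(nm,blob(c["color"],(5,200,80),(13,255,255),(140,120,180,200)))
delta(.46,0,.36,10.5)
```

```text
[0.46705314 0.36162232 0.36940086] [ 2.01154726  0.49214005 -1.42045019] [-0.01563551 -0.01334935  0.01261813] 40.66281080245972
s [(np.int32(2003), array([250.35247129, 270.11482776]))]
t [(np.int32(388), array([156.94587629, 208.00257732]))]
delta [-0.071   0.3533  0.0021] [-0.05 -0.11  0.04]
```

Request:
{"name": "jog_arm", "arguments": {"deltas": [-0.006,0.03,0,0,0,0,-1,-0.015,0.075,0,0,0,0,-1,-0.025,0.12,0,0,0,0,-1,-0.035,0.165,0,0,0,0,-1,-0.045,0.21,0,0,0,0,-1,-0.055,0.255,0,0,0,0,-1,-0.063,0.3,0,0,0,0,-1,-0.071,0.34,0,0,0,0,-1]}}

```text
time: 9.2
tool_pos: [0.4556, 0.0109, 0.3584]
tcp_rot: [-3.128, -0.288, 0.007]
wrist_force: [0.8, -0.1, -1.6]
width: 0.152
grip_force: 40.6
```

Request:
{"name": "jog_arm", "arguments": {"deltas": [0,0.005,0,0,0,4,-1,0,0.01,0,0,0,8,-1,0,0.01,0,0,0,12,-1,0,0.01,0,0,0,17,-1,0,0.01,0,0,0,22,-1,0,0.01,0,0,0,26,-1,0,0.01,0,0,0,29,-1,0,0.01,0,0,0,29,-1]}}

```text
time: 10.0
tool_pos: [0.4579, 0.0031, 0.3585]
tcp_rot: [3.1, -0.504, -0.008]
wrist_force: [-0.3, -0.1, -2.0]
width: 0.152
grip_force: 40.6
```

Run:
```python
from h import *
s=readout.read_state();print(s["tool_pos"],s["wrist_force"],s["grip_force"],s["q"])
delta(.395,-.247,.36,-18.7)
```

```text
[0.45786757 0.00313964 0.3584502 ] [-0.29888468 -0.08299636 -2.00965027] 40.64491510391235 [-4.75201171e-02 -2.07940445e-01  1.84949236e+00 -4.02448051e-05
  1.50509274e+00  1.84550413e+00]
delta [ 0.0196  0.2572 -0.0013] [0.08 0.28 0.24]
```

Request:
{"name": "jog_arm", "arguments": {"deltas": [0.002,0.03,0,0,0,0,-1,0.006,0.075,0,0,0,0,-1,0.01,0.12,0,0,0,0,-1,0.014,0.165,0,0,0,0,-1,0.018,0.21,0,0,0,0,-1,0.0196,0.245,0,0,0,0,-1,0.0196,0.257,0,0,0,0,-1,0.0196,0.257,0,0,0,0,-1]}}

```text
time: 10.8
tool_pos: [0.3954, -0.2476, 0.3597]
tcp_rot: [-3.099, 0.507, 0.004]
wrist_force: [0.3, 0.1, -1.2]
width: 0.15
grip_force: 40.6
```

Request:
{"name": "jog_arm", "arguments": {"deltas": [0,0,0.02,0,0,0,-1,0,0,0.05,0,0,0,-1,0,0,0.09,0,0,0,-1,0,0,0.12,0,0,0,-1,0,0,0.14,0,0,0,-1,0,0,0.146,0,0,0,-1,0,0,0.146,0,0,0,-1]}}

```text
time: 11.5
tool_pos: [0.3961, -0.2452, 0.2141]
tcp_rot: [-3.1, 0.501, 0.004]
wrist_force: [0.7, 0.1, -0.5]
width: 0.151
grip_force: 40.6
```

Run:
```python
from h import *
s=readout.read_state();print(s["tool_pos"],s["wrist_force"],s["grip_force"],s["time"])
a=read_camera("scene");t=read_camera("top")
cv2.imwrite("pics/p_s.png",a["color"]);cv2.imwrite("pics/p_t.png",t["color"])
def cr(i,x,y):
    return cv2.resize(i[y:y+100,x:x+66],(400,600),interpolation=cv2.INTER_CUBIC)
cv2.imwrite("pics/p1.png",np.hstack([cr(a["color"],318,120),cr(t["color"],388,140)]))
for z in(.206,.106):
  p=np.array([.395,-.247,0])+.076*np.array([.947,-.32,0])+[0,0,z];print(proj(a,p),proj(t,p))
```

```text
[ 0.39614174 -0.24522011  0.21408304] [ 0.65763313  0.09678742 -0.48250553] 40.581602454185486 11.5
[373.44545538 137.81199409] [429.94770359 212.66303755]
[371.47115098 167.54588073] [419.47773399 217.51631134]
```

View pics/p1.png

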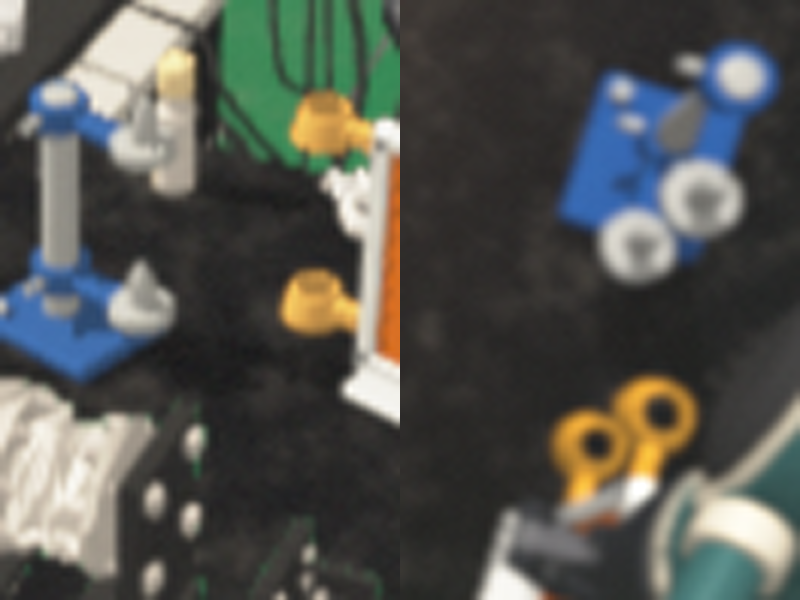

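The view is clear: in the top crop the knuckle rings are at (655,415) and (590,447) and the shoulders at (703,198) and (638,245). In the scene crop the knuckles are at (325,103) and (315,282) and the shoulders at (138,150) and (142,308). Computing the relative offset.

```bash
cat > rel.py <<'E'
from h import *
def rel(a,t,S,T,oz,So,To,k,shS=((138,148),(142,306)),shT=((303,198),(238,245)),o0S=(318,120),o0T=(388,140),k0=400/66):
    f=lambda p,o,k:(np.array(p)+.5)/k-.5+np.array(o)
    for nm,c,kn,o,sh,o0 in(("scene",a,S,So,shS,o0S),("top",t,T,To,shT,o0T)):
        K=[plane(c,f(p,o,k),z)[:2] for p,z in zip(kn,(oz+.116,oz+.016))]
        P=[plane(c,f(p,o0,k0),z)[:2] for p,z in zip(sh,(.14,.04))]
        print(nm,"knuckle",np.round(K,4).tolist(),"post",np.round(P,4).tolist(),"mean diff",np.round(np.mean(P,0)-np.mean(K,0),4))
E
python3 - <<'E'
from rel import *
np.set_printoptions(precision=4,suppress=True)
a=read_camera("scene");t=read_camera("top")
s=readout.read_state();oz=s["tool_pos"][2]-.1216;print(s["tool_pos"],oz,R.from_rotvec(s["tcp_rot"]).as_matrix()[:,0])
rel(a,t,((323,103),(315,282)),((255,415),(190,447)),oz,(318,120),(388,140),400/66)
# column cap for post yaw
f=lambda p,o:(np.array(p)+.5)*.165-.5+np.array(o)
print("cap",plane(t,f((342,77),(388,140)),.145),plane(a,f((60,95),(318,120)),.145))
# scene 3D consistency of knuckle triangulation
print(tri((a,f((323,103),(318,120))),(t,f((255,415),(388,140)))),tri((a,f((315,282),(318,120))),(t,f((190,447),(388,140)))))
E
```

```text
[ 0.3976 -0.2472  0.217 ] 0.09539420847634915 [ 0.9487 -0.316   0.003 ]
scene knuckle [[0.4729, -0.2661], [0.4722, -0.2685]] post [[0.5792, -0.303], [0.5791, -0.3108]] mean diff [ 0.1066 -0.0395]
top knuckle [[0.4775, -0.2695], [0.4776, -0.2688]] post [[0.5844, -0.3146], [0.5849, -0.3135]] mean diff [ 0.1071 -0.0449]
cap [ 0.6382 -0.3325  0.145 ] [ 0.6318 -0.3259  0.145 ]
(array([ 0.4763, -0.2708,  0.2082]), [np.float64(1.7), np.float64(1.7)]) (array([ 0.4753, -0.2698,  0.1101]), [np.float64(2.6), np.float64(2.6)])
```

Request:
{"name": "jog_arm", "arguments": {"deltas": [0.01,0.003,0,0,0,0,-1,0.025,0.0065,0,0,0,0,-1,0.045,0.0065,0,0,0,0,-1,0.065,0.0065,0,0,0,0,-1,0.085,0.0065,0,0,0,0,-1,0.1,0.0065,0,0,0,0,-1,0.115,0.0065,0,0,0,0,-1,0.115,0.0065,0,0,0,0,-1]}}

```text
time: 12.5
tool_pos: [0.5055, -0.2904, 0.2155]
tcp_rot: [3.1, -0.503, 0.002]
wrist_force: [0.1, 0.4, -1.9]
width: 0.151
grip_force: 40.6
```

Request:
{"name": "jog_arm", "arguments": {"deltas": [0,0,0,0,0,0,-1,0,0,0,0,0,0,-1,0,0,0,0,0,0,-1]}}

```text
time: 12.8
tool_pos: [0.5029, -0.2893, 0.2153]
tcp_rot: [-3.101, 0.504, 0.0]
wrist_force: [0.9, 0.1, -2.4]
width: 0.152
grip_force: 40.6
```

Run:
```python
from h import *
s=readout.read_state();print(s["tool_pos"],s["wrist_force"],s["grip_force"],s["time"])
a=read_camera("scene");t=read_camera("top")
cv2.imwrite("pics/q_s.png",a["color"]);cv2.imwrite("pics/q_t.png",t["color"])
def cr(i,x,y):
    return cv2.resize(i[y:y+75,x:x+50],(400,600),interpolation=cv2.INTER_CUBIC)
cv2.imwrite("pics/q1.png",np.hstack([cr(a["color"],318,125),cr(t["color"],410,140)]))
```

```text
[ 0.50290075 -0.28929801  0.21525318] [ 0.87610073  0.09926915 -2.41692272] 40.607274770736694 12.8
```

View pics/q1.png

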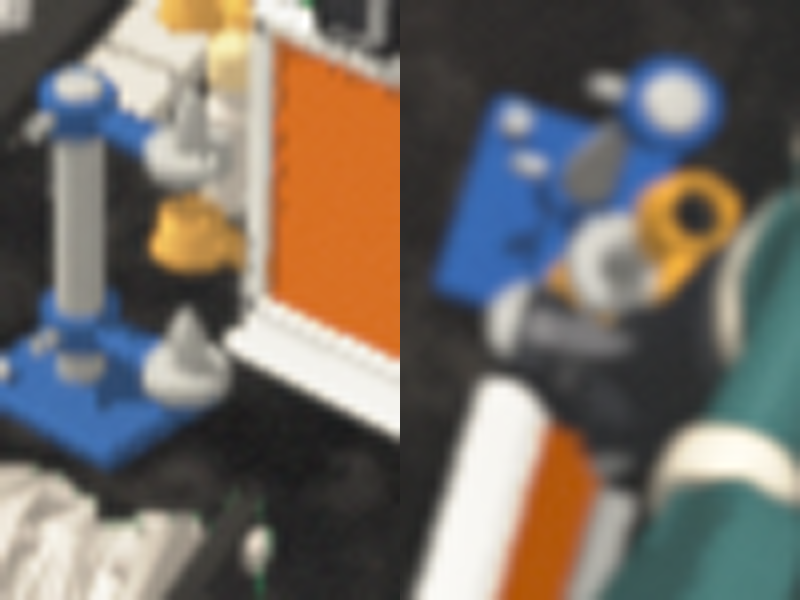

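The lower knuckle at (190,235) in the scene crop is directly above the lower pin tip at (187,310). In the top crop the upper knuckle hole is at (695,210), about where height parallax puts it over the shoulder at (615,262). A numeric check before lowering.

Run:
```python
from h import *
a=read_camera("scene");t=read_camera("top");zs=[]
f=lambda p,o:(np.array(p)+.5)/8-.5+np.array(o)
k=f((293,210),(410,140));sh=f((215,262),(410,140))
for oz in(.0935,.1015): print("top",np.round(1e3*(plane(t,sh,.14)-plane(t,k,oz+.116))[:2],1))
# scene: brass lower knuckle extent
hsv=cv2.cvtColor(a["color"],cv2.COLOR_BGR2HSV)[148:162,330:352];m=cv2.inRange(hsv,(12,120,90),(28,255,255));
ys,xs=np.nonzero(m);print("brass",xs.min()+330,xs.max()+330,ys.min()+148,ys.max()+148)
for oz in(.0935,.1015): print("pred knuckle px if on pin axis",proj(a,plane(a,f((187,367),(318,125)),.04)+[0,0,oz-.04]),proj(a,plane(a,f((187,367),(318,125)),.04)+[0,0,oz-.024]))
```

```text
top [-0.3  3.6]
top [1.8 0.9]
brass 336 351 149 158
pred knuckle px if on pin axis [341.14782382 156.11771047] [341.21273327 151.69838373]
pred knuckle px if on pin axis [341.18015967 153.91614057] [341.24554725 149.46426078]
```

Aligned to within about 3 mm. Lowering in steps, with a small nudge in y.

Request:
{"name": "jog_arm", "arguments": {"deltas": [0,-0.002,0.006,0,0,0,-1,0,-0.002,0.012,0,0,0,-1,0,-0.002,0.018,0,0,0,-1,0,-0.002,0.024,0,0,0,-1,0,-0.002,0.03,0,0,0,-1,0,-0.002,0.034,0,0,0,-1,0,-0.002,0.036,0,0,0,-1,0,-0.002,0.036,0,0,0,-1], "squeeze": 30}}

```text
time: 13.8
tool_pos: [0.5039, -0.2875, 0.1787]
tcp_rot: [-3.101, 0.504, 0.001]
wrist_force: [0.2, 0.8, -2.0]
width: 0.156
grip_force: 40.6
```

Request:
{"name": "jog_arm", "arguments": {"deltas": [0,0,0.002,0,0,0,-1,0,0,0.004,0,0,0,-1,0,0,0.006,0,0,0,-1,0,0,0.008,0,0,0,-1,0,0,0.009,0,0,0,-1,0,0,0.01,0,0,0,-1,0,0,0.01,0,0,0,-1]}}

```text
time: 14.5
tool_pos: [0.504, -0.2875, 0.169]
tcp_rot: [-3.101, 0.504, 0.0]
wrist_force: [0.2, 0.2, -1.7]
width: 0.148
grip_force: 40.6
```

Request:
{"name": "jog_arm", "arguments": {"deltas": [0,0,0.001,0,0,0,-1,0,0,0.002,0,0,0,-1,0,0,0.003,0,0,0,-1,0,0,0.004,0,0,0,-1,0,0,0.005,0,0,0,-1,0,0,0.005,0,0,0,-1]}}

```text
time: 15.1
tool_pos: [0.504, -0.2874, 0.1639]
tcp_rot: [-3.101, 0.504, 0.001]
wrist_force: [0.7, 0.5, -1.8]
width: 0.156
grip_force: 40.6
```

Request:
{"name": "jog_arm", "arguments": {"deltas": [0,0,0.001,0,0,0,-1,0,0,0.002,0,0,0,-1,0,0,0.003,0,0,0,-1,0,0,0.003,0,0,0,-1]}}

```text
time: 15.5
tool_pos: [0.5042, -0.2876, 0.1619]
tcp_rot: [3.101, -0.504, 0.001]
wrist_force: [-3.1, 1.4, 3.4]
width: 0.153
grip_force: 41.3
```

Request:
{"name": "jog_arm", "arguments": {"deltas": [0,0,0.001,0,0,0,-1,0,0,0.002,0,0,0,-1,0,0,0.002,0,0,0,-1]}}

```text
time: 15.8
tool_pos: [0.504, -0.2877, 0.1614]
tcp_rot: [3.101, -0.503, 0.001]
wrist_force: [-6.8, 3.9, 10.9]
width: 0.155
grip_force: 42.4
```

Run:
```python
from h import *
s=readout.read_state();print(s["tool_pos"],s["wrist_force"],s["torque"],s["time"])
a=read_camera("scene");t=read_camera("top")
cv2.imwrite("pics/h_s.png",a["color"])
hsv=cv2.cvtColor(a["color"],cv2.COLOR_BGR2HSV)
m=cv2.inRange(hsv,(12,120,90),(28,255,255))
for r in range(134,182): print(r,''.join('B' if m[r,c] else ('#' if hsv[r,c,2]>150 and hsv[r,c,1]<60 else ('o' if 95<hsv[r,c,0]<125 and hsv[r,c,1]>120 else '.')) for c in range(325,356)))
```

```text
[ 0.50404652 -0.28766588  0.16136467] [-6.7777607   3.87840241 10.87297905] [0.4625317 0.707807  0.0125977] 15.8
134 ##################.............
135 ######.##########..............
136 ######o.#######.##B............
137 .####.o.#####...##B..####......
138 oo.oooo.#####BB###.B.####......
139 ooooooooo.##.BB....BB.###......
140 ooooooooooo#BBBBBBBBBB..###....
141 ooooooooooo#BBBBBBBBBBB.#####..
142 .......ooo.#BBBBBBBBBBB.######.
143 ........oo.#BBBBBBBBBBB.#######
144 ##.........#.BBBBBBBBBB..######
145 ##..........#........#.########
146 ##..........#######..#####...##
147 ##.............#..########.B...
148 ##................########.BBB.
149 ##................########.BBBB
150 ##................########.BBBB
151 ##.................#######.BBBB
152 ##.....................###.BBBB
153 ##.....................###.BBBB
154 ##.....................###.BBBB
155 ##.....................###.BBBB
156 ##.....................###.BBBB
157 ##.....................##..BBBB
158 ##.....................##..BBBB
159 ##.....................##..BBBB
160 ##.....................##..BBBB
161 ##.....................##..BBBB
162 ##.....o...............##..BBBB
163 ##....oo......B........##..BBBB
164 ..##..oo....BBB##.BB...##.BBBBB
165 ooooooooo...BB.##.BB...##.BBBBB
166 .oooooooooo.BB.###.BB.###.BBBBB
167 .oooooooooo.BB....BBB.###.BBBBB
168 .ooooooooo..BBBBBBBBBB.##.BBBBB
169 ......oooo..BBBBBBBBBB.##BBBBBB
170 #......ooo..BBBBBBBBBB.##.BBBBB
171 ##.....ooo.#BBBBBBBBBB.##.BBBBB
172 .#....oooo.#....B......##BBBBBB
173 oooooooooo.#######....###BBBBBB
174 ooooooooooo..####.....###BBBBBB
175 oooooooooooo..........###.BBBBB
176 ooooooooooooooo........##..BBBB
177 ooooooooooooooooo......###.B.BB
178 ooooooooooooooo........#####.B.
179 oooooooooooooo........########.
180 oooooooooooo........###########
181 ..ooooooooo.........###########
```

Both knuckles are seated around the pins, close to the shoulders. I'll relieve the side load before letting go.

Request:
{"name": "jog_arm", "arguments": {"deltas": [-0.001,0,0,0,0,0,-1,-0.002,0,0,0,0,0,-1,-0.002,0,0,0,0,0,-1]}}

```text
time: 16.2
tool_pos: [0.5038, -0.2876, 0.1612]
tcp_rot: [3.1, -0.504, 0.007]
wrist_force: [-0.6, 1.5, 5.7]
width: 0.153
grip_force: 41.7
```

Request:
{"name": "jog_arm", "arguments": {"deltas": [0,0,-0.001,0,0,0,-1,0,0,-0.001,0,0,0,-0.6,0,0,-0.001,0,0,0,-0.4,0,0,-0.001,0,0,0,-0.2,0,0,-0.001,0,0,0,0,0,0,-0.001,0,0,0,0.1,0,0,-0.001,0,0,0,0.1,0,0,-0.001,0,0,0,0.1]}}

```text
time: 17.0
tool_pos: [0.5022, -0.2869, 0.1601]
tcp_rot: [-3.101, 0.504, 0.0]
wrist_force: [0.3, -0.5, 0.1]
width: 0.553
grip_force: 0.0
```

```bash
cat > chk.py <<'E'
from h import *
s=readout.read_state();print(s["tool_pos"],s["wrist_force"],s["time"],s["width"])
a=read_camera("scene");t=read_camera("top");h0=cv2.imread("pics/h_s.png")
for c,r in((a["color"],(300,100,120,110)),(h0,(300,100,120,110)),): print("orange",blob(c,(5,200,80),(13,255,255),r)[0])
hsv=cv2.cvtColor(a["color"],cv2.COLOR_BGR2HSV);m=cv2.inRange(hsv,(12,120,90),(28,255,255))
for r0,r1 in((134,148),(160,176)): ys,xs=np.nonzero(m[r0:r1,334:348]);print("brass",xs.mean()+334,ys.mean()+r0,ys.max()+r0)
print("green",blob(a["color"],(45,120,60),(75,255,255),(275,255,50,65))[0],blob(t["color"],(45,120,60),(75,255,255),(235,170,40,70))[0])
E
python3 chk.py
```

```text
[ 0.50219402 -0.28690393  0.16011623] [ 0.2828888  -0.54384965  0.07383757] 17.0 0.553078115226742
orange (np.int32(625), array([362.2624, 167.4192]))
orange (np.int32(628), array([362.0366242 , 166.37898089]))
brass 342.68333333333334 141.31666666666666 145
brass 341.0483870967742 168.03225806451613 171
green (np.int32(847), array([297.65997639, 286.19126328])) (np.int32(148), array([250.75      , 213.26351351]))
```

Request:
{"name": "jog_arm", "arguments": {"deltas": [0,0,-0.005,0,0,0,0.1,0,0,-0.015,0,0,0,0.1,0,0,-0.03,0,0,0,0.1,0,0,-0.055,0,0,0,0.1,0,0,-0.09,0,0,0,0.1,0,0,-0.13,0,0,0,0.1,-0.02,0,-0.15,0,0,0,0.1,-0.04,0,-0.15,0,0,0,0.1]}}

```text
time: 17.9
tool_pos: [0.4663, -0.2756, 0.3171]
tcp_rot: [3.097, -0.503, 0.015]
wrist_force: [0.3, -0.9, -1.1]
width: 0.544
grip_force: 0.0
```

Request:
{"name": "jog_arm", "arguments": {"deltas": [-0.02,0,0,0,0,0,0.1,-0.04,0,0,0,0,0,0.1,-0.04,0,0,0,0,0,0.1,-0.04,0,0,0,0,0,0.1,-0.04,0,0,0,0,0,0.1,-0.04,0,0,0,0,0,0.1]}}

```text
time: 18.5
tool_pos: [0.427, -0.2618, 0.3104]
tcp_rot: [3.101, -0.503, 0.0]
wrist_force: [-0.5, 0.1, -0.6]
width: 0.549
grip_force: 0.0
```

```bash
python3 chk.py
python3 - <<'E'
from h import *
a=read_camera("scene")["color"];hsv=cv2.cvtColor(a,cv2.COLOR_BGR2HSV);m=cv2.inRange(hsv,(12,120,90),(28,255,255))
for r in list(range(134,148))+list(range(160,178)): print(r,''.join('B' if m[r,c] else ('#' if hsv[r,c,2]>150 and hsv[r,c,1]<60 else ('o' if 95<hsv[r,c,0]<125 and hsv[r,c,1]>120 else '.')) for c in range(325,356)))
t=read_camera("top")["color"];print(blob(t,(5,200,80),(13,255,255),(380,160,60,80))[:1])
E
```

```text
[ 0.42698475 -0.26184789  0.31036598] [-0.4613235   0.12565632 -0.58521659] 18.5 0.5485255557937964
orange (np.int32(625), array([362.2288, 167.3408]))
orange (np.int32(628), array([362.0366242 , 166.37898089]))
brass 342.68333333333334 141.31666666666666 145
brass 341.0483870967742 168.03225806451613 171
green (np.int32(846), array([297.67612293, 286.1891253 ])) (np.int32(148), array([250.72972973, 213.38513514]))
134 ##################.............
135 ######.##########..............
136 ######o.#########.B............
137 .####.o.######.###BB..###......
138 oo.oooo.#####.B###.BBB###......
139 ooooooooo.###.B..#.BBB.##......
140 ooooooooooo.#BBBBBBBBB..#......
141 ooooooooooo..BBBBBBBBBB..###...
142 .......oooo#.BBBBBBBBBBB.#####.
143 ........oo.#.BBBBBBBBBBB.######
144 ##.........##.BBBBBBBBBB.######
145 ##..........##..........#.#####
146 ##..........########.######..##
147 ##.................########....
160 ##.....................###.BBBB
161 ##.....................###.BBBB
162 ##.....o...............###.BBBB
163 ##....oo.....BB...B....##..BBBB
164 ..##..oo....BBB...BB...##..BBBB
165 ooooooooo...BB.##.BB...##..BBBB
166 .ooooooooo..BB.###.BB..##..BBBB
167 .ooooooooo..BBB...BBB.###.BBBBB
168 .ooooooooo.BBBBBBBBBBB.##.BBBBB
169 ......oooo.BBBBBBBBBBB.##.BBBBB
170 #......ooo..BBBBBBBBBB.##BBBBBB
171 ##.....ooo.#.BBBBBBBBB###BBBBBB
172 .##...oooo.###........###.BBBBB
173 ooo.oooooo.#######....##..BBBBB
174 ooooooooooo..####.....###.BBBBB
175 oooooooooooo..........###.BBBBB
176 ooooooooooooooo.......###.BBBBB
177 ooooooooooooooooo......###..BBB
[(np.int32(77), array([423.02597403, 204.25974026]))]
```

The leaf is hanging still on both pins (panel centroid unchanged after release), the gripper is clear of it, and the green leaf hasn't moved.

```bash
python3 -c "
from h import *
print(finish_job())"
```

```text
the job is handed in; nothing more can be done
None
```

The amber leaf is hanging on both pintle pins, seated on the shoulders as far as the camera and force readings show. The gripper is clear, the green leaf is still in place, and the job was handed in at about 18.5 s of the 48 s limit.

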